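# Load a tee bracket under a sprung hold-down finger

### The job

Load the long-footed tee bracket into the tacking fixture: set it on the grey bed between the two guide strips, then slide its bare end in under the sprung finger, so that it pushes the finger up, until the foot comes up against the stop bar. Leave it there, flat and straight in the lane, with the finger bearing down on the foot.

Things in the scene. Friction and masses are not known exactly. Their poses are not given: they have to be found in the camera images.
- bracket: Long-footed tee, bare steel, 0.65 kg: flat foot 130 (x) x 40 (y) x 12 mm thick; one web, 10 mm thick (y), 44 long (x), stands lengthwise on its centre line at x = -31, top 60 mm above the underside. Bare end: +x. Origin: centre of the foot's underside. Near it lie, not wanted, a short tee (foot 70 x 60, web mid-foot) and an L-shaped angle.
- fixture: Fixed grey base, 290 x 110 mm; its top, the bed, is 25 mm high, x -180 to 110. Origin: on the table under the lane's centre line; x = slide-in direction, away from the robot. Guide strips 6 mm high at y = +-35 (inner faces), x -155 to 35. Stop bar 10 mm high, near face x = 30: bracket home has origin x -35, y 0, z 25. Finger pivot behind it: x 75, 18 over the bed, between cheeks 32 high.
- finger (a joint): Sprung hold-down finger: bent 10 mm round steel bar over the lane's centre line, hinged on a level axis across the lane. 0 = at rest, nose 3 mm above the bed; grows as the nose is pushed up, to 0.8 rad; about 0.11 when resting on the 12 mm foot. The spring always presses down, about 4 to 6 N at the nose; it never stays up by itself.
- finger_nose (a point): Lowest point of the finger, which bears on the part; at rest at x = -2, y = 0, z = 28 mm in the fixture frame. From it the upturned lead-in rises 18 mm in 34 mm towards the lane's open end, ending at x = -41, so a 12 mm foot slid along the bed lifts it by itself. A foot set down with its front end short of x = -50 is clear of it.
There are look-alikes about, which are no part of the job. What is shaped like the bracket but brown or green is not meant.

How it is judged (in metres and radians):
On the way:
1. the bracket, on the bed, has pushed the finger up (value of joint finger above 0.06 rad and x of bracket in the frame of fixture above -0.1 m and z of bracket in the frame of fixture below 0.032 m and y of bracket in the frame of fixture between -0.016 and 0.016 m), for 0.1 s.
At the end, for the whole second after the job is handed in: The bracket lies flat on the bed (origin within 5 mm of the bed's height, tilt under 0.08 rad), its foot's bare end within 12 mm of the stop bar, within 16 mm of the lane's centre line and 12 degrees of its direction, at rest, with the finger resting on the foot (joint between 0.07 and 0.16 rad) (x of bracket in the frame of fixture between -0.047 and -0.03 m and y of bracket in the frame of fixture between -0.016 and 0.016 m and z of bracket in the frame of fixture between 0.021 and 0.03 m and angle between the x axis of bracket and the x axis of fixture, either way round below 0.21 rad and angle between bracket's own z axis and vertical below 0.08 rad and value of joint finger between 0.07 and 0.16 rad and linear speed of bracket below 0.02 m/s); the robot touches nothing.
It also fails if it takes over 37 s, if anything falls off the work surface, if the arm or the gripper's body presses on something with over 40 N, if the wrist force passes 120 N, or if a joint passes its speed limit or range.

### The arm

A 7-joint arm with a two-finger parallel gripper is mounted at the origin on the work surface. World frame = base frame: x ahead of the robot, y to its left, z up, the work surface at z = 0. Lengths are in mm, angles in rad, forces in N, time in s.
With the tool pointing down it reaches from about 425 to 875 mm from the base axis. Payload 4.7 kg.
Tool frame: the origin (TCP) lies at the very end of the fingers, on their centre line; the grasp point (between the pads) lies 19 mm behind it; z points along the fingers, y is the line along which they close (so a half turn about z gives the same grasp; the last joint's range is limited). The gripper opens to 85 mm and grips with 20 to 120 N. Pads are 22 mm wide; open, the fingers measure 114 mm over their backs; the gripper's body (76 mm by 85 mm) begins 54 mm behind the grasp point. The pads swing forward as they close: fully open they stand 13 mm farther back than shut.
Start: joints at [-1.097, 0.321, -0.07, 1.45, 0.023, 1.371, -0.057], TCP at [288.478, 582.499, 231.349] pointing down, gripper open.
Joint ranges: [-2.86, 2.86], [-0.3, 2.09], [-1.38, 1.24], [0.06, 2.45], [-1.56, 4.7], [0.09, 2.05], [-2.69, 2.69]. Speed limits (rad/s): [2.57, 2.57, 3.14, 3.14, 3.14, 3.14, 3.14].

### API

Orientations are given as a unit quaternion [w, x, y, z].
In Python, from cell import arm, read_camera, workorder gives the robot as it stands.
- The arm moves only by the shell command python3 -m pendant 'ROWS' [FORCE]. ROWS is JSON, a list of rows, each a list of 3 entries, a list of its own where there are three numbers: the turn, a rotation vector about the tool's x, y, z in rad, then the shift along the tool's x, y, z in m, then the opening in per cent of the stroke, from 0 (shut) to 100 (fully open). In form: [[[wx, wy, wz], [tx, ty, tz], jaw], ...]. A call has 1 to 5 rows; each row shifts and turns the commanded pose from where the row before left it, along the tool's axes as they then stand; what a row does not reach is not made up. A row lasts 1/10 s, in which the tool goes at most 50 mm and 8.59 degrees, less where a joint would pass 70% of its speed; a pose out of reach is approached as far as the arm can. A call with a gripper value outside its range is refused whole. The fingers move at their own pace and stop on an object; FORCE is the grip in N (left out, the last holds). Time passes only in rows, so rows that do not move let the fingers close. It gives the time, the measured TCP pose, the force, the opening and the grip force at its end, in the units of the state.
- arm.get_obs(): the state, without advancing time (a new reading comes with each control period).
- read_camera(name): name is "scene" or "top"; returns a dict with "color" (480x640x3 uint8, red, green, blue), "K" (3x3 intrinsics, pixels), "R" (3x3) and "t" (3): a world point X has camera coordinates R X + t. Camera axes: x right, y down, z forward; pixel columns grow to the right and rows downward; lengths in mm; the calibration is good to about 2 mm. A picture is of the moment at which its call begins. There is no depth.
- workorder.close_job(): hands the job in; it is judged then, once.
The state is a dict: "t": time; "joint_pos": joint angles; "qvel": joint speeds; "effort": joint torques, N m; "tcp_pos": TCP position; "tcp_rot": TCP orientation; "contact_force": force on the tool from outside, world axes, zero at the start; "moment": the same for the moment, N m; "width": finger opening in mm; "grip_force": force on a finger pad.
Only numpy, scipy, OpenCV 4.12 (cv2) and the standard library are available. Lean on these libraries where they do the work, as an engineer would, in place of code of your own. Each camera call takes 0.05 s, during which the arm holds its last target. There are 200 camera calls.

## Working session

There is one attempt and no reset: what is moved stays moved. The work goes in short steps, Python scripts to look and compute and a shell command to move; the robot and the scene stay as the last step left them, time stands still between calls to the robot, and variables do not carry over. Pictures are saved under pics/ and viewed, at most 10 in all, crops included, and the job is handed in when it is done.

```bash
mkdir -p pics; ls
python3 - <<'E'
from cell import arm, read_camera
import cv2
for n in("scene","top"):
    d=read_camera(n); cv2.imwrite(f"pics/{n}0.png",d["color"][:,:,::-1]); print(n,d["K"].tolist(),d["R"].round(4).tolist(),d["t"].round(1).tolist())
o=arm.get_obs(); print(o["t"],o["tcp_pos"],o["tcp_rot"],o["width"])
E
```

```text
pics
scene [[516.3528587050183, 0.0, 319.1503465284901], [0.0, 516.3528587050183, 235.7156160280491], [0.0, 0.0, 1.0]] [[0.8106, 0.5854, -0.0159], [0.4355, -0.6208, -0.6519], [-0.3915, 0.5214, -0.7582]] [-419.1, -248.7, 1134.0]
top [[461.28825359702194, 0.0, 312.3479539239205], [0.0, 461.28825359702194, 237.12270037945098], [0.0, 0.0, 1.0]] [[0.0548, -0.9985, -0.0031], [-0.9769, -0.053, -0.207], [0.2066, 0.0144, -0.9783]] [-90.1, 570.8, 797.7]
0.1 [288.25205278 582.05297927 230.32203732] [-1.68955761e-04  2.27849092e-01  9.73696072e-01 -8.49506722e-04] 85.30222497820694
```

View pics/top0.png

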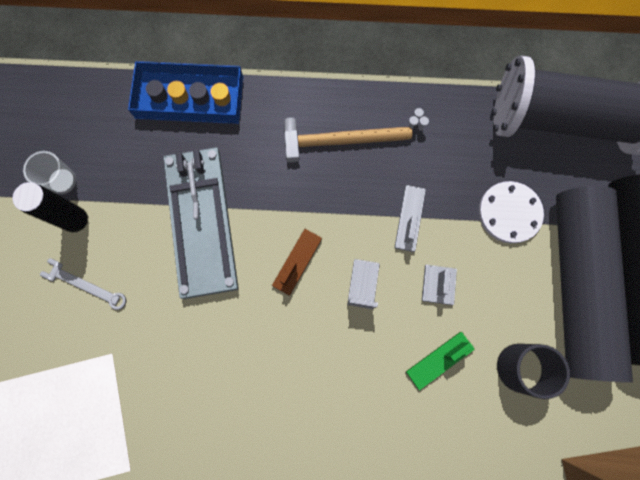

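View pics/scene0.png

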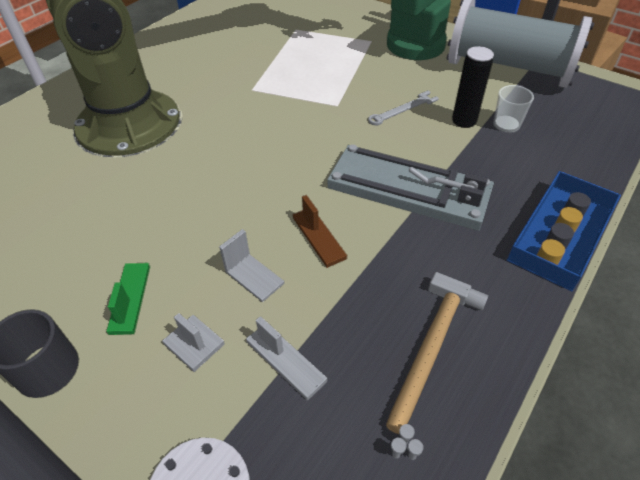

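The grey candidates in the top view are the long tee at (410,218), the short tee at (440,285) and the L-angle at (364,283). The brown part at (297,262) and the green one at (440,360) are look-alikes. The long tee fits: its foot is long and narrow, and its web is at the near end, off-centre. I'll confirm that in an enlarged crop and measure at the same time.

```bash
cat > h.py <<'E'
import numpy as np, cv2
from cell import arm, read_camera
def ray(d,p,z):
    "pixel -> world point on plane z"
    C=-d["R"].T@d["t"]; r=d["R"].T@np.linalg.inv(d["K"])@[p[0],p[1],1]
    return C+r*(z-C[2])/r[2]
def pix(d,X):
    c=d["K"]@(d["R"]@np.asarray(X,float)+d["t"]); return c[:2]/c[2]
E
python3 - <<'E'
from h import *
d=read_camera("top"); im=d["color"]; s=read_camera("scene")
print("C",(-d["R"].T@d["t"]).round(),(-s["R"].T@s["t"]).round())
hsv=cv2.cvtColor(im,cv2.COLOR_RGB2HSV)
m=((hsv[...,1]<45)&(hsv[...,2]>110)).astype(np.uint8)
m2=((abs(hsv[...,0].astype(int)-100)<25)&(hsv[...,1]>15)&(hsv[...,2]>75)).astype(np.uint8)
def rep(mask,box,name,z):
    x0,y0,x1,y1=box; q=np.zeros_like(mask); q[y0:y1,x0:x1]=mask[y0:y1,x0:x1]
    c=max(cv2.findContours(q,0,cv2.CHAIN_APPROX_NONE)[0],key=cv2.contourArea)
    P=np.array([ray(d,p,z)[:2] for p in c[:,0]],np.float32)
    r=cv2.minAreaRect(P); print(name,cv2.contourArea(c),r,cv2.boxPoints(r).round().tolist())
    return c
c1=rep(m,(385,175,435,262),"long",12)
rep(m,(415,258,465,310),"short",12); rep(m,(340,250,390,312),"L",12)
c2=rep(m2,(155,140,245,305),"fix",25)
o=im[:,:,::-1].copy()
a=cv2.resize(o[170:320,335:475],None,fx=4,fy=4,interpolation=cv2.INTER_CUBIC)[:600,:400]
b=o.copy(); cv2.drawContours(b,[c2,c1],-1,(0,0,255),1)
b=np.vstack([cv2.resize(b[140:305,150:250],(230,380)),cv2.resize(b[175:262,380:440],(230,220))])
f=cv2.resize(o[140:305,155:245],(170,312))
cv2.imwrite("pics/c1.png",np.hstack([a,b]))
E
```

```text
C [398. -71. 898.] [ 892. -500.  691.]
long 2386.5 ((624.4352416992188, -248.33200073242188), (156.2628631591797, 96.90882873535156), 1.2768616676330566) [[545.0, -202.0], [547.0, -299.0], [704.0, -295.0], [701.0, -198.0]]
short 2020.5 ((507.7930908203125, -307.64898681640625), (102.5368423461914, 95.06066131591797), 0.5074284672737122) [[456.0, -261.0], [457.0, -356.0], [559.0, -355.0], [559.0, -260.0]]
L 2709.0 ((505.9686279296875, -163.70492553710938), (118.86573791503906, 95.59619903564453), 2.432762622833252) [[445.0, -118.0], [449.0, -214.0], [567.0, -209.0], [563.0, -113.0]]
fix 10685.5 ((613.7394409179688, 167.66070556640625), (320.8714294433594, 180.462158203125), 4.901658058166504) [[446.0, 244.0], [462.0, 64.0], [781.0, 91.0], [766.0, 271.0]]
```

View pics/c1.png

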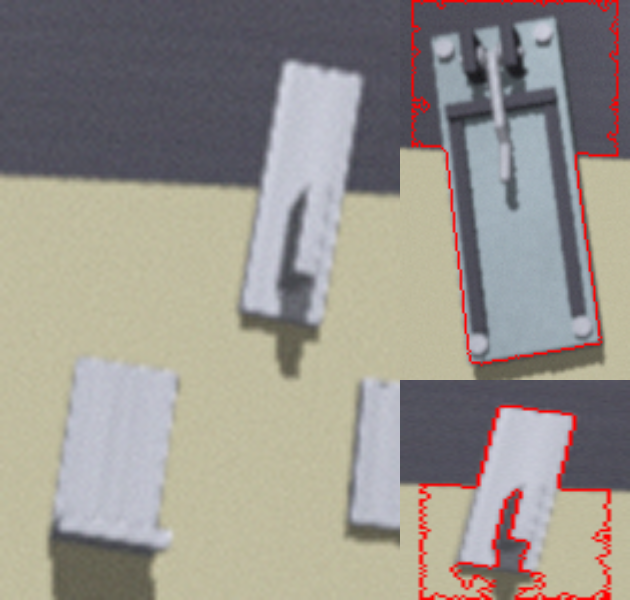

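The crop confirms the long tee: narrow foot at crop (300,195), web at the near end and bare end pointing up, away from the robot. The masks leak onto the table and mat, so I'll tighten them with blue minus red.

```bash
cat > m.py <<'E'
from h import *
def meas(d,test,box,z,L,W):
    im=d["color"].astype(int); q=np.zeros(im.shape[:2],np.uint8); x0,y0,x1,y1=box
    mk=(test(cv2.GaussianBlur(d["color"],(3,3),0).astype(int))).astype(np.uint8)
    q[y0:y1,x0:x1]=mk[y0:y1,x0:x1]; 
    c=max(cv2.findContours(q,0,cv2.CHAIN_APPROX_NONE)[0],key=cv2.contourArea)
    P=np.array([ray(d,p,z)[:2] for p in c[:,0]],np.float32)
    r=cv2.minAreaRect(P); b=cv2.boxPoints(r); i=np.argsort(b[:,0]); n=b[i[:2]].mean(0); f=b[i[2:]].mean(0)
    v=f-n; return r[0],sorted(r[1]),np.arctan2(v[1],v[0]),n,f,c
steel=lambda a:(a.min(2)>135)&(a[...,2]>a[...,0]-8)
fix=lambda a:(a[...,2]-a[...,0]>2)&(a.max(2)>95)
E
python3 - <<'E'
from m import *
d=read_camera("top");o=d["color"][:,:,::-1].copy();s=read_camera("scene")
for p in ((300,340),(200,260),(300,180),(408,200)): print(p,d["color"][p[1],p[0]])
cs=[]
for n,t,b,z,ex in(("long",steel,(385,175,435,262),12,(130,40)),("fix",fix,(155,140,245,305),25,(290,110))):
    r=meas(d,t,b,z,*ex); cs.append(r[-1]); print(n,*[np.round(x,3) for x in r[:-1]])
cv2.drawContours(o,cs,-1,(0,0,255),1)
a=np.hstack([cv2.resize(o[140:310,150:250],(350,595)),cv2.resize(o[175:262,380:440],(400,595))])
# tops check in scene: known fixture corners
cv2.imwrite("pics/c2.png",a)
E
```

```text
(300, 340) [192 188 159]
(200, 260) [157 172 182]
(300, 180) [89 89 99]
(408, 200) [195 197 208]
long [ 635.842 -248.744] [ 40.659 130.063] -0.152 [ 571.561 -238.896] [ 700.124 -258.593]
fix [605.821 166.113] [114.482 293.888] 0.223 [462.521 133.59 ] [749.121 198.636]
```

View pics/c2.png

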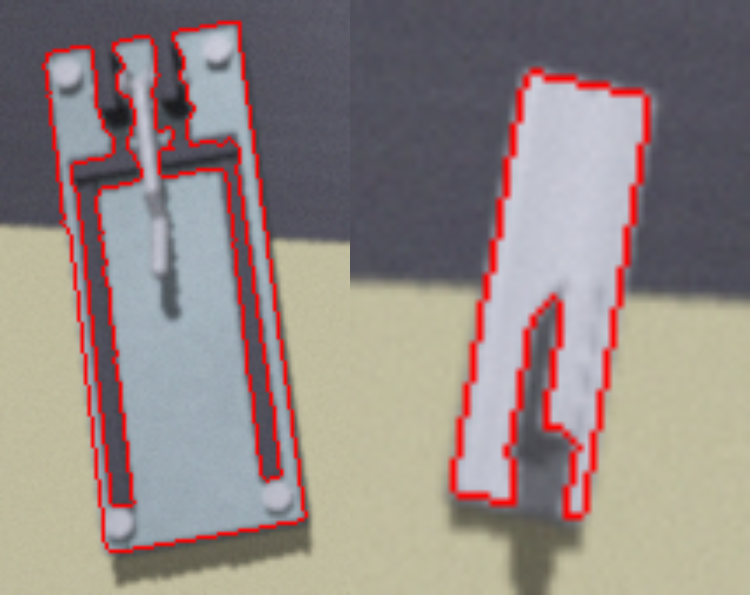

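The long tee measures 130.1 x 40.7, which matches the given 130 x 40, so that measurement is good. The fixture mask is slightly too wide (114 against 110), so I'll take it from its corners in this crop, cross-check it in the scene view and work out the moves.

Run:
```python
from m import *
d=read_camera("top"); s=read_camera("scene")
px=[(163.4,156.3),(218.6,146.9),(237.1,288),(181.1,297.4)]
c=np.array([ray(d,p,25)[:2] for p in px]); print(c.round(1).tolist())
print("sides",[np.linalg.norm(c[i]-c[(i+1)%4]).round(1) for i in range(4)])
fm=(c[0]+c[1])/2;nm=(c[2]+c[3])/2;v=fm-nm;yaw=np.arctan2(v[1],v[0]);u=v/np.linalg.norm(v);ctr=c.mean(0);org=ctr+35*u
print("fix yaw",yaw,"org",org, [np.arctan2(*(a-b)[::-1]) for a,b in((c[0],c[3]),(c[1],c[2]))])
n=np.array([-u[1],u[0]])
F=lambda x,y,z:[*(org+x*u+y*n),z]
sc=s["color"][:,:,::-1].copy()
for x,y in((-180,55),(-180,-55),(110,55),(110,-55)): cv2.circle(sc,tuple(int(round(q*16)) for q in pix(s,F(x,y,25))),32,(0,0,255),-1,shift=4)
for P in ([-155,35,31],[-155,-35,31],[30,0,35],[-2,0,28]): cv2.circle(sc,tuple(int(round(q*16)) for q in pix(s,F(*P))),24,(0,255,0),-1,shift=4)
B=np.array([635.8,-248.7]);by=-.152;bu=np.array([np.cos(by),np.sin(by)]);bn=np.array([-bu[1],bu[0]])
for P in ((65,20,12),(65,-20,12),(-65,-20,12),(-53,0,60),(-9,0,60)): 
    X=[*(B+P[0]*bu+P[1]*bn),P[2]]; cv2.circle(sc,tuple(int(round(q*16)) for q in pix(s,X)),32,(0,0,255),-1,shift=4)
cv2.imwrite("pics/c3.png",np.hstack([cv2.resize(sc[130:240,320:500],(490,300)),cv2.resize(sc[310:400,240:335],(310,300))]))
ob=arm.get_obs();from scipy.spatial.transform import Rotation as R
Rt=R.from_quat(np.roll(ob["tcp_rot"],-1)).as_matrix();print(Rt.round(3).tolist(),ob["tcp_pos"])
g=B-26*bu;print("grasp",g,"tool shift now",Rt.T@(np.array([*g,150])-ob["tcp_pos"]))
print("place grasp pt",F(-146,0,0),"home",F(-62,0,0))
```

```text
[[731.9, 250.0], [757.9, 141.0], [476.2, 78.4], [452.8, 182.3]]
sides [np.float64(112.1), np.float64(288.6), np.float64(106.5), np.float64(287.2)]
fix yaw 0.2282180780696854 org [638.80392779 170.82458617] [np.float64(0.23797646222128696), np.float64(0.21850740976468458)]
[[-0.896, 0.444, -0.0], [0.444, 0.896, -0.0], [-0.0, -0.0, -1.0]] [288.43656414 582.42560849 231.17961329]
grasp [ 610.09977417 -244.76320026] tool shift now [-655.31331016 -598.53823027   81.33343751]
place grasp pt [np.float64(496.5895490735626), np.float64(137.79323007404764), 0] home [np.float64(578.4115203920254), np.float64(156.7975719348082), 0]
```

View pics/c3.png

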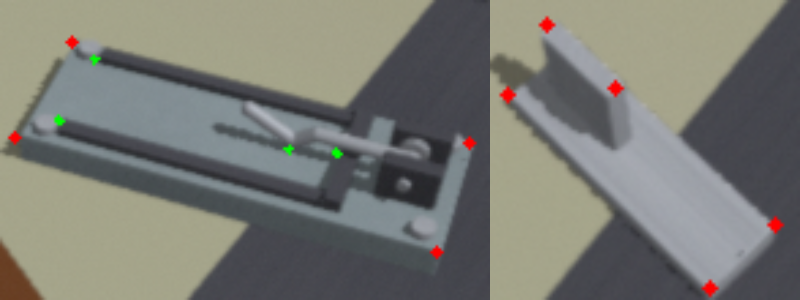

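The scene view agrees: projected bracket corners and web top, crop (510–775, 25–290), sit on the real edges, and so do the fixture corners and the nose at (290,150). Moving now.

```bash
python3 -m pendant '[[[0,0,0],[-0.033,-0.030,0],100],[[0,0,0],[-0.033,-0.030,0],100],[[0,0,0],[-0.033,-0.030,0],100],[[0,0,0],[-0.033,-0.030,0],100],[[0,0,0],[-0.033,-0.030,0],100]]' 80
python3 -m pendant '[[[0,0,0],[-0.033,-0.030,0],100],[[0,0,0],[-0.033,-0.030,0],100],[[0,0,0],[-0.033,-0.030,0],100],[[0,0,0],[-0.033,-0.030,0],100],[[0,0,0],[-0.033,-0.030,0],100]]'
```

```text
t: 0.9
tcp_pos: [370.3, 373.1, 231.5]
tcp_rot: [0.0, 0.228, 0.974, 0.0]
contact_force: [1.4, -0.7, -0.7]
width: 85.4
grip_force: 0.0
t: 1.4
tcp_pos: [451.5, 165.5, 231.7]
tcp_rot: [0.0, 0.228, 0.974, 0.0]
contact_force: [-0.2, -0.1, -0.2]
width: 85.3
grip_force: 0.0
```

```bash
python3 -m pendant '[[[0,0,0],[-0.0325,-0.030,0],100],[[0,0,0],[-0.0325,-0.030,0],100],[[0,0,0],[-0.0325,-0.030,0],100],[[0,0,0],[-0.0325,-0.030,0],100],[[0,0,0],[-0.0325,-0.030,0],100]]'
python3 -m pendant '[[[0,0,0],[-0.0325,-0.030,0],100],[[0,0,0],[-0.0325,-0.030,0],100],[[0,0,0],[-0.0325,-0.030,0],100],[[0,0,0],[-0.0325,-0.0295,0],100],[[0,0,0],[-0.0325,-0.0295,0],100]]'
python3 -m pendant '[[[0,0,-0.103],[0,0,0.02],100],[[0,0,-0.103],[0,0,0.02],100],[[0,0,-0.102],[0,0,0.02],100],[[0,0,0],[0,0,0.02],100],[[0,0,0],[0,0,0],100]]'
cat > rel.py <<'E'
from h import *;import sys
from scipy.spatial.transform import Rotation as R
o=arm.get_obs();M=R.from_quat(np.roll(o["tcp_rot"],-1)).as_matrix()
T=np.array([float(a) for a in sys.argv[1:4]])
print("t",o["t"],"tcp",o["tcp_pos"].round(1),"yheading",np.arctan2(M[1,1],M[0,1]).round(3),"tilt",M[:,2].round(3),"shift",(M.T@(T-o["tcp_pos"])).round(1),"w",round(o["width"],1),"j7",o["joint_pos"][6].round(2),"F",o["contact_force"].round(1))
E
python3 rel.py 610.1 -244.8 21
```

```text
t: 1.9
tcp_pos: [530.6, -41.0, 231.8]
tcp_rot: [0.001, 0.228, 0.974, 0.0]
contact_force: [0.2, 0.1, -0.0]
width: 85.4
grip_force: 0.0
t: 2.4
tcp_pos: [610.3, -246.3, 231.4]
tcp_rot: [0.0, 0.227, 0.974, 0.0]
contact_force: [0.2, 0.2, 0.4]
width: 85.1
grip_force: 0.0
t: 2.9
tcp_pos: [607.8, -243.9, 148.1]
tcp_rot: [-0.003, 0.076, 0.997, 0.001]
contact_force: [-0.1, -0.3, -0.2]
width: 85.3
grip_force: 0.0
t 2.9 tcp [ 607.8 -243.9  148.1] yheading 1.419 tilt [-0.005  0.002 -1.   ] shift [ -3.1  -0.7 127.1] w 85.3 j7 1.93 F [-0.1 -0.3 -0.2]
```

```bash
python3 -m pendant '[[[0,0,0],[0,0,0.03],100],[[0,0,0],[0,0,0.03],100],[[0,0,0],[0,0,0.025],100],[[0,0,0],[0,0,0.015],100],[[0,0,0],[0,0,0],100]]'
python3 rel.py 610.1 -244.8 21
```

```text
t: 3.4
tcp_pos: [608.7, -244.3, 49.9]
tcp_rot: [-0.002, 0.076, 0.997, 0.0]
contact_force: [-0.7, 0.7, 0.8]
width: 85.4
grip_force: 0.0
t 3.4 tcp [ 608.7 -244.3   49.9] yheading 1.419 tilt [-0.003  0.001 -1.   ] shift [-1.6 -0.3 28.9] w 85.4 j7 1.97 F [-0.7  0.7  0.8]
```

```bash
python3 -m pendant '[[[0,0,0],[-0.001,0,0.015],100],[[0,0,0],[0,0,0.013],100],[[0,0,0],[0,0,0],100],[[0,0,0],[0,0,0],60],[[0,0,0],[0,0,0],30]]'
python3 -m pendant '[[[0,0,0],[0,0,0],0],[[0,0,0],[0,0,0],0],[[0,0,0],[0,0,0],0],[[0,0,0],[0,0,0],0],[[0,0,0],[0,0,0],0]]' 80
python3 rel.py 610.1 -244.8 21
```

```text
t: 3.9
tcp_pos: [611.1, -245.4, 24.0]
tcp_rot: [0.001, 0.076, 0.997, -0.0]
contact_force: [-0.3, -0.6, 0.9]
width: 59.0
grip_force: 0.0
t: 4.4
tcp_pos: [610.8, -245.4, 23.7]
tcp_rot: [0.0, 0.076, 0.997, -0.0]
contact_force: [-0.2, -0.4, 1.2]
width: 8.9
grip_force: 78.3
t 4.4 tcp [ 610.8 -245.4   23.7] yheading 1.419 tilt [ 0.001 -0.    -1.   ] shift [0.8 0.5 2.7] w 8.9 j7 1.98 F [-0.2 -0.4  1.2]
```

```bash
python3 -m pendant '[[[0,0,0],[0,0,-0.01],0],[[0,0,0],[0,0,-0.02],0],[[0,0,0],[0,0,-0.03],0],[[0,0,0],[0,0,-0.03],0],[[0,0,0],[0,0,-0.03],0]]'
python3 -m pendant '[[[0,0,-0.095],[0,0,0],0],[[0,0,-0.095],[0,0,0],0],[[0,0,-0.095],[0,0,0],0],[[0,0,-0.095],[0,0,0],0],[[0,0,0],[0,0,0],0]]'
python3 rel.py 497.3 138 143
python3 - <<'E'
from h import *
s=read_camera("scene")["color"][:,:,::-1]; p=pix(read_camera("scene"),[610,-245,120]).astype(int); print(p)
c=s[max(p[1]-120,0):p[1]+120,max(0,p[0]-150):p[0]+150]; cv2.imwrite("pics/g.png",cv2.resize(c,None,fx=2,fy=2))
E
```

```text
t: 4.9
tcp_pos: [609.0, -244.2, 142.8]
tcp_rot: [-0.002, 0.076, 0.997, 0.001]
contact_force: [0.7, 0.0, -7.4]
width: 9.0
grip_force: 78.0
t: 5.4
tcp_pos: [609.2, -244.3, 141.8]
tcp_rot: [-0.002, -0.114, 0.993, 0.001]
contact_force: [-0.1, -0.2, -8.4]
width: 9.1
grip_force: 78.2
t 5.4 tcp [ 609.2 -244.3  141.8] yheading 1.799 tilt [-0.003  0.002 -1.   ] shift [ 2.240e+01  3.977e+02 -2.000e-01] w 9.1 j7 2.29 F [-0.1 -0.2 -8.4]
[265 305]
```

View pics/g.png

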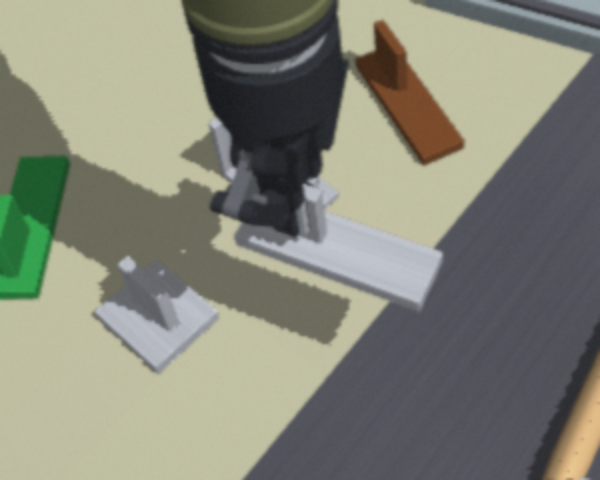

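The lift went well: the bracket hangs level in the gripper, foot at crop (240–440, 215–305). Carrying it over to the lane entrance.

```bash
python3 -m pendant '[[[0,0,0],[0.0025,0.03,0],0],[[0,0,0],[0.0025,0.045,0],0],[[0,0,0],[0.0025,0.045,0],0],[[0,0,0],[0.0025,0.045,0],0],[[0,0,0],[0.0025,0.045,0],0]]'
python3 -m pendant '[[[0,0,0],[0.0025,0.045,0],0],[[0,0,0],[0.0025,0.045,0],0],[[0,0,0],[0.0025,0.045,0],0],[[0,0,0],[0.0025,0.03,0],0],[[0,0,0],[0,0.023,0],0]]'
python3 -m pendant '[[[0,0,0],[0,0,0],0]]'
python3 rel.py 497.3 138 48.7
```

```text
t: 6.0
tcp_pos: [549.8, -41.8, 143.1]
tcp_rot: [-0.0, -0.113, 0.994, 0.0]
contact_force: [1.5, 0.2, -6.8]
width: 9.0
grip_force: 79.4
t: 6.5
tcp_pos: [496.9, 140.1, 143.2]
tcp_rot: [-0.001, -0.114, 0.993, 0.001]
contact_force: [0.8, -0.2, -8.6]
width: 8.8
grip_force: 79.5
t: 6.6
tcp_pos: [496.8, 142.4, 143.1]
tcp_rot: [-0.001, -0.116, 0.993, 0.001]
contact_force: [-0.3, 1.0, -7.6]
width: 8.9
grip_force: 79.6
t 6.6 tcp [496.8 142.4 143.1] yheading 1.804 tilt [-0.001  0.003 -1.   ] shift [ 0.5 -4.6 94.4] w 8.9 j7 1.5 F [-0.3  1.  -7.6]
```

```bash
python3 -m pendant '[[[0,0,0.004],[0,-0.0045,0.015],0],[[0,0,0],[0,0,0.03],0],[[0,0,0],[0,0,0.025],0],[[0,0,0],[0,0,0.012],0],[[0,0,0],[0,0,0],0]]'
python3 rel.py 497.3 138 48.7
python3 - <<'E'
from h import *
d=read_camera("top")["color"][:,:,::-1]; cv2.imwrite("pics/p.png",cv2.resize(d[140:310,130:260],(455,595)))
s=read_camera("scene")["color"][:,:,::-1]; cv2.imwrite("pics/p.png",np.hstack([cv2.resize(d[140:310,140:240],(350,595)),cv2.resize(s[100:246,310:420],(450,595))]))
E
```

```text
t: 7.1
tcp_pos: [498.1, 132.0, 59.5]
tcp_rot: [-0.002, -0.111, 0.994, -0.001]
contact_force: [0.1, -0.6, -7.3]
width: 9.0
grip_force: 79.3
t 7.1 tcp [498.1 132.   59.5] yheading 1.793 tilt [-0.004 -0.002 -1.   ] shift [-0.6  6.  10.8] w 9.0 j7 1.54 F [ 0.1 -0.6 -7.3]
```

View pics/p.png

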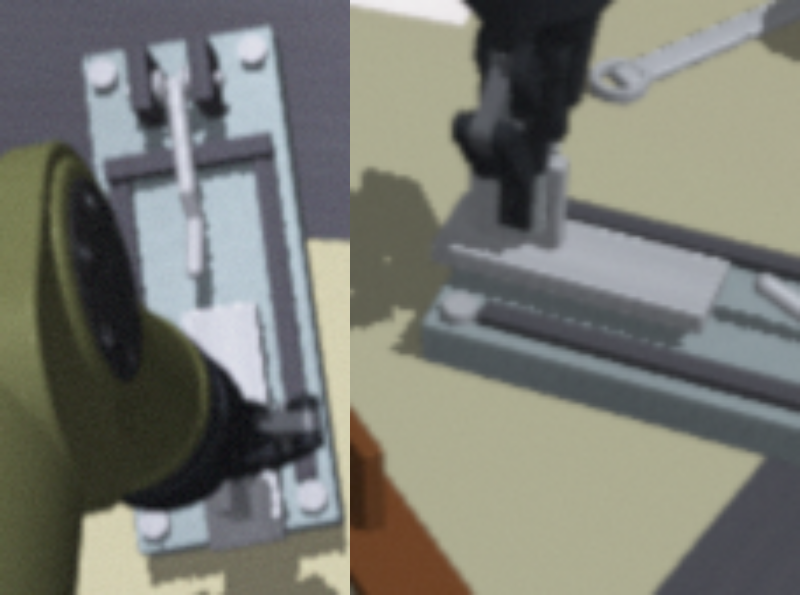

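The bracket hangs over the lane, level, with its front at crop (183–258, 307), clear of the lead-in. It sits about 6 mm to the right (-y), as the pose reading also shows. I'll correct that and let it settle.

```bash
python3 -m pendant '[[[0,0,-0.004],[0,0.005,0],0],[[0,0,0],[0,0,0],0],[[0,0,0],[0,0,0],0],[[0,0,0],[0,0,0],0],[[0,0,0],[0,0,0],0]]'
python3 rel.py 497.3 138 48.7
python3 - <<'E'
from m import *
d=read_camera("top"); bright=lambda a:(a[...,0]>150)&(a[...,2]-a[...,0]>3)&(a[...,2]-a[...,0]<22)
a=cv2.GaussianBlur(d["color"],(3,3),0).astype(int)
for r in (235,240,250):
    print(r,[tuple(a[r,c]) and f"{c}:{a[r,c,0]}/{a[r,c,2]-a[r,c,0]}" for c in range(172,232,2)])
E
```

```text
t: 7.7
tcp_pos: [498.7, 137.9, 61.6]
tcp_rot: [0.0, -0.114, 0.994, 0.0]
contact_force: [-1.2, 0.0, -8.2]
width: 8.9
grip_force: 79.6
t 7.7 tcp [498.7 137.9  61.6] yheading 1.799 tilt [ 0.  0. -1.] shift [ 1.4  0.4 12.9] w 8.9 j7 1.53 F [-1.2  0.  -8.2]
235 ['172:23/3', '174:26/-1', '176:42/-12', '178:50/-16', '180:53/-17', '182:55/-16', '184:60/-18', '186:84/-21', '188:124/-6', '190:182/10', '192:205/14', '194:208/14', '196:210/15', '198:212/14', '200:215/13', '202:215/13', '204:214/13', '206:211/14', '208:208/13', '210:149/14', '212:153/22', '214:179/24', '216:178/24', '218:144/20', '220:94/12', '222:93/13', '224:96/13', '226:157/23', '228:164/23', '230:126/0']
240 ['172:30/2', '174:27/-1', '176:41/-10', '178:43/-13', '180:45/-12', '182:47/-14', '184:50/-14', '186:52/-14', '188:58/-18', '190:76/-23', '192:78/-12', '194:110/11', '196:178/14', '198:210/14', '200:215/13', '202:216/12', '204:215/12', '206:212/14', '208:211/14', '210:183/13', '212:127/18', '214:174/23', '216:175/25', '218:159/23', '220:105/15', '222:92/12', '224:91/14', '226:136/20', '228:171/23', '230:122/13']
250 ['172:43/-12', '174:43/-12', '176:46/-14', '178:45/-12', '180:44/-12', '182:42/-14', '184:41/-11', '186:42/-12', '188:44/-11', '190:45/-13', '192:60/-19', '194:73/-22', '196:37/-1', '198:42/8', '200:32/6', '202:36/6', '204:129/12', '206:206/13', '208:213/13', '210:209/13', '212:148/13', '214:154/21', '216:176/24', '218:177/24', '220:143/20', '222:91/12', '224:86/11', '226:98/14', '228:158/23', '230:163/22']
```

Run:
```python
from m import *
d=read_camera("top"); y=.228;u=np.array([np.cos(y),np.sin(y)]);n=np.array([-u[1],u[0]]);o=np.array([638.8,170.8])
for nm,p,z in(("foot",(209.9,235),50),("foot",(211,240),50),("foot",(211.8,250),50),("guide",(218.7,235),31),("guide",(219.5,240),31),("guide",(220.7,250),31)):
    v=ray(d,p,z)[:2]-o; print(nm,(v@u).round(1),(v@n).round(1))
```

```text
foot -74.8 -20.3
foot -84.7 -21.1
foot -103.9 -20.2
guide -72.9 -33.4
guide -82.9 -33.6
guide -102.7 -33.3
```

The foot's edge is 13 mm from the right guide where it should be 15, so I'll shift +2 mm in y and lower to the bed, watching the force.

```bash
python3 -m pendant '[[[0,0,0],[0.001,0.002,0.004],0],[[0,0,0],[0,0,0.004],0],[[0,0,0],[0,0,0.002],0],[[0,0,0],[0,0,0],0],[[0,0,0],[0,0,0],0]]'
python3 -m pendant '[[[0,0,0],[0,0,0.001],0],[[0,0,0],[0,0,0.001],0],[[0,0,0],[0,0,0],0],[[0,0,0],[0,0,0],0]]'
python3 rel.py 497.3 138 48.7
```

```text
t: 8.3
tcp_pos: [497.2, 139.6, 51.2]
tcp_rot: [-0.0, -0.114, 0.994, -0.0]
contact_force: [0.4, 0.6, -8.1]
width: 9.3
grip_force: 79.7
t: 8.7
tcp_pos: [497.1, 139.7, 49.3]
tcp_rot: [0.0, -0.114, 0.993, 0.0]
contact_force: [0.7, 0.4, -8.3]
width: 9.0
grip_force: 79.7
t 8.7 tcp [497.1 139.7  49.3] yheading 1.799 tilt [ 0.  0. -1.] shift [ 0.2 -1.7  0.6] w 9.0 j7 1.53 F [ 0.7  0.4 -8.3]
```

```bash
python3 -m pendant '[[[0,0,0],[0,0,0.0008],0],[[0,0,0],[0,0,0],0],[[0,0,0],[0,0,0],0]]'
python3 -m pendant '[[[0,0,0],[0,0,0.0007],0],[[0,0,0],[0,0,0],0],[[0,0,0],[0,0,0],0]]'
```

```text
t: 9.0
tcp_pos: [497.3, 139.7, 48.7]
tcp_rot: [0.0, -0.114, 0.993, 0.0]
contact_force: [-1.1, 0.8, -5.5]
width: 9.1
grip_force: 79.7
t: 9.3
tcp_pos: [497.3, 139.7, 48.6]
tcp_rot: [0.0, -0.114, 0.994, 0.0]
contact_force: [-4.1, -1.6, 5.2]
width: 9.4
grip_force: 81.3
```

It's on the bed: Fz has gone from -8 to +5 N. Sliding in.

```bash
python3 -m pendant '[[[0,0,0],[-0.008,0,0],0],[[0,0,0],[-0.008,0,0],0],[[0,0,0],[-0.008,0,0],0],[[0,0,0],[-0.008,0,0],0],[[0,0,0],[-0.008,0,0],0]]'
python3 rel.py 578.4 158.5 48.7
python3 -m pendant '[[[0,0,0],[-0.006,0,0],0],[[0,0,0],[-0.006,0,0],0],[[0,0,0],[-0.006,0,0],0],[[0,0,0],[-0.006,0,0],0],[[0,0,0],[-0.006,0,0],0]]'
python3 rel.py 578.4 158.5 48.7
```

```text
t: 9.8
tcp_pos: [533.9, 148.6, 48.6]
tcp_rot: [-0.003, -0.114, 0.993, 0.0]
contact_force: [-26.6, -7.0, 26.4]
width: 8.8
grip_force: 84.6
t 9.8 tcp [533.9 148.6  48.6] yheading 1.799 tilt [-0.006 -0.001 -1.   ] shift [-45.6  -0.4  -0.3] w 8.8 j7 1.55 F [-26.6  -7.   26.4]
t: 10.3
tcp_pos: [554.2, 153.3, 48.5]
tcp_rot: [-0.012, -0.114, 0.993, -0.001]
contact_force: [-20.2, -5.9, 17.6]
width: 9.2
grip_force: 84.1
t 10.3 tcp [554.2 153.3  48.5] yheading 1.799 tilt [-0.025 -0.004 -1.   ] shift [-24.7  -0.4  -0.8] w 9.2 j7 1.57 F [-20.2  -5.9  17.6]
```

```bash
python3 -m pendant '[[[0,0,0],[0,0,-0.0006],0],[[0,0,0],[0,0,-0.0006],0],[[0,0,0],[0,0,0],0],[[0,0,0],[0,0,0],0]]'
python3 rel.py 578.4 158.5 48.7
python3 - <<'E'
from h import *
d=read_camera("top")["color"][:,:,::-1];s=read_camera("scene")["color"][:,:,::-1]; cv2.imwrite("pics/q.png",np.hstack([cv2.resize(d[140:310,140:240],(350,595)),cv2.resize(s[110:246,340:450],(450,595))]))
E
```

```text
t: 10.7
tcp_pos: [564.2, 155.5, 48.5]
tcp_rot: [-0.001, -0.114, 0.993, -0.0]
contact_force: [-5.5, -0.9, 1.2]
width: 8.8
grip_force: 81.4
t 10.7 tcp [564.2 155.5  48.5] yheading 1.799 tilt [-0.003 -0.001 -1.   ] shift [-14.5  -0.3  -0.2] w 8.8 j7 1.57 F [-5.5 -0.9  1.2]
```

View pics/q.png

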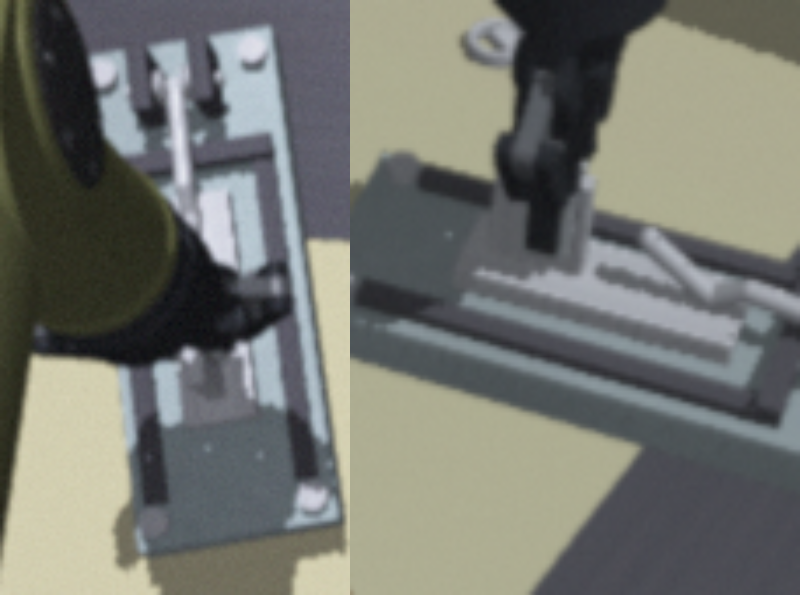

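The foot is under the nose and straight in the lane, its front edge at crop (215,190), about 15 mm short of the stop. Advancing the last stretch gently.

```bash
python3 -m pendant '[[[0,0,0],[-0.003,0,0],0],[[0,0,0],[-0.003,0,0],0],[[0,0,0],[-0.003,0,0],0],[[0,0,0],[0,0,0],0],[[0,0,0],[0,0,0],0]]'
python3 rel.py 578.4 158.5 48.7
python3 -m pendant '[[[0,0,0],[-0.002,0,0],0],[[0,0,0],[-0.002,0,0],0],[[0,0,0],[0,0,0],0],[[0,0,0],[0,0,0],0],[[0,0,0],[0,0,0],0]]'
python3 rel.py 578.4 158.5 48.7
```

```text
t: 11.3
tcp_pos: [572.1, 157.2, 48.5]
tcp_rot: [-0.002, -0.114, 0.993, -0.0]
contact_force: [-6.6, -2.0, 1.9]
width: 9.0
grip_force: 81.6
t 11.3 tcp [572.1 157.2  48.5] yheading 1.799 tilt [-0.005 -0.001 -1.   ] shift [-6.4 -0.2 -0.2] w 9.0 j7 1.57 F [-6.6 -2.   1.9]
t: 11.8
tcp_pos: [574.4, 157.7, 48.5]
tcp_rot: [-0.004, -0.114, 0.993, -0.0]
contact_force: [-13.5, -2.9, 7.8]
width: 9.2
grip_force: 82.7
t 11.8 tcp [574.4 157.7  48.5] yheading 1.799 tilt [-0.008 -0.002 -1.   ] shift [-4.1 -0.2 -0.2] w 9.2 j7 1.57 F [-13.5  -2.9   7.8]
```

```bash
python3 -m pendant '[[[0,0,0],[-0.002,0,0],0],[[0,0,0],[-0.001,0,0],0],[[0,0,0],[0,0,0],0],[[0,0,0],[0,0,0],0],[[0,0,0],[0,0,0],0]]'
python3 rel.py 578.4 158.5 48.7
python3 - <<'E'
from h import *
d=read_camera("top"); a=cv2.GaussianBlur(d["color"],(3,3),0).astype(int)
y=.228;u=np.array([np.cos(y),np.sin(y)]);n=np.array([-u[1],u[0]]);o=np.array([638.8,170.8])
# profile along lane at y=-10 on foot top z=37 / bed 25
for x in range(10,50,2):
    p=pix(d,[*(o+x*u-10*n),36]); c,r=p.round().astype(int); print(x,a[r,c].tolist(),end=" ")
E
```

```text
t: 12.3
tcp_pos: [576.6, 158.2, 48.5]
tcp_rot: [-0.005, -0.114, 0.993, -0.0]
contact_force: [-14.5, -2.5, 9.2]
width: 9.3
grip_force: 83.0
t 12.3 tcp [576.6 158.2  48.5] yheading 1.799 tilt [-0.01  -0.002 -1.   ] shift [-1.8 -0.1 -0.2] w 9.3 j7 1.57 F [-14.5  -2.5   9.2]
10 [215, 216, 227] 12 [214, 217, 227] 14 [214, 217, 227] 16 [214, 217, 227] 18 [214, 217, 227] 20 [214, 216, 227] 22 [213, 215, 226] 24 [199, 201, 212] 26 [155, 157, 167] 28 [99, 100, 109] 30 [72, 72, 81] 32 [81, 80, 91] 34 [92, 90, 103] 36 [94, 93, 107] 38 [94, 94, 108] 40 [94, 95, 107] 42 [93, 97, 107] 44 [95, 103, 110] 46 [121, 133, 141] 48 [111, 122, 129]
```

```bash
python3 -m pendant '[[[0,0,0],[-0.002,0,0],0],[[0,0,0],[-0.002,0,0],0],[[0,0,0],[0,0,0],0],[[0,0,0],[0,0,0],0]]'
python3 rel.py 578.4 158.5 48.7
python3 -m pendant '[[[0,0,0],[-0.002,0,0],0],[[0,0,0],[0,0,0],0],[[0,0,0],[0,0,0],0]]'
python3 rel.py 578.4 158.5 48.7
```

```text
t: 12.75
tcp_pos: [581.3, 159.3, 48.5]
tcp_rot: [-0.004, -0.114, 0.993, -0.0]
contact_force: [-12.4, -3.5, 6.9]
width: 9.4
grip_force: 82.4
t 12.75 tcp [581.3 159.3  48.5] yheading 1.799 tilt [-0.008 -0.002 -1.   ] shift [ 3.  -0.1 -0.1] w 9.4 j7 1.58 F [-12.4  -3.5   6.9]
t: 13.05
tcp_pos: [581.2, 159.3, 48.5]
tcp_rot: [-0.006, -0.114, 0.993, -0.001]
contact_force: [-19.8, -4.1, 12.8]
width: 8.8
grip_force: 83.2
t 13.05 tcp [581.2 159.3  48.5] yheading 1.799 tilt [-0.012 -0.003 -1.   ] shift [ 2.9 -0.1 -0.1] w 8.8 j7 1.58 F [-19.8  -4.1  12.8]
```

It stopped moving while the force rose, so it's against the stop. I'll relax the push, open and lift away.

```bash
python3 -m pendant '[[[0,0,0],[0.0015,0,-0.0003],0],[[0,0,0],[0,0,0],10],[[0,0,0],[0,0,0],40],[[0,0,0],[0,0,0],80],[[0,0,0],[0,0,0],80]]'
python3 -m pendant '[[[0,0,0],[0,0,0],80],[[0,0,0],[0,0,-0.005],80],[[0,0,0],[0,0,-0.015],80],[[0,0,0],[0,0,-0.03],80],[[0,0,0],[0,0,-0.03],80]]'
python3 -m pendant '[[[0,0,0],[0,0,-0.03],80],[[0,0,0],[0.03,0,-0.03],80],[[0,0,0],[0.03,-0.04,-0.03],80],[[0,0,0],[0,-0.04,0],80],[[0,0,0],[0,-0.04,0],80]]'
python3 -m pendant '[[[0,0,0],[0,-0.045,0],80],[[0,0,0],[0,-0.045,0],80],[[0,0,0],[0,-0.045,0],80],[[0,0,0],[0,0,0],80],[[0,0,0],[0,0,0],80]]'
python3 - <<'E'
from m import *
d=read_camera("top");s=read_camera("scene")["color"][:,:,::-1];o_=d["color"][:,:,::-1]
cv2.imwrite("pics/r.png",np.hstack([cv2.resize(o_[140:310,140:240],(350,595)),cv2.resize(s[110:246,340:500],(450,595))]))
E
```

```text
t: 13.55
tcp_pos: [587.3, 160.6, 50.2]
tcp_rot: [0.002, -0.114, 0.993, 0.0]
contact_force: [0.6, 0.4, 0.5]
width: 52.3
grip_force: 0.0
t: 14.05
tcp_pos: [585.4, 160.1, 131.1]
tcp_rot: [0.0, -0.114, 0.994, -0.0]
contact_force: [0.1, -0.7, 0.9]
width: 68.4
grip_force: 0.0
t: 14.55
tcp_pos: [557.6, 35.4, 218.4]
tcp_rot: [0.003, -0.115, 0.993, 0.001]
contact_force: [1.1, 0.4, 0.2]
width: 68.2
grip_force: 0.0
t: 15.05
tcp_pos: [587.6, -96.9, 216.2]
tcp_rot: [0.001, -0.112, 0.994, -0.0]
contact_force: [-0.5, 0.8, -0.1]
width: 68.7
grip_force: 0.0
```

View pics/r.png

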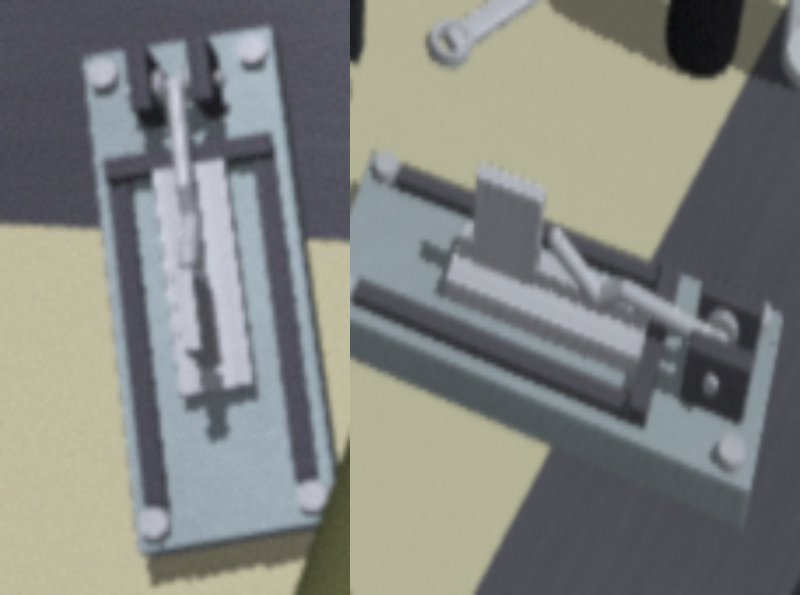

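The bracket lies flat and straight against the stop bar: foot at top-crop (155–250, 160–395), clearances about equal on both sides. The finger rests on the foot at scene-crop (600,295), and the gripper is clear. Handing it in.

```bash
python3 -c "
from cell import workorder
print(workorder.close_job())"
```

```text
the job is handed in; nothing more can be done
None
```

The long-footed tee bracket is in the fixture, flat and straight against the stop bar with the finger resting on its foot, and I handed the job in at about 15 s; no verdict came back.

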